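Hold the spotting gauge flush on the sloped stage

TASK

Pick up the flat spotting gauge and lay its underside flush, centred and square on the sloped face of the adjustable angle stage, tilting it to match the slope. Gently press the sprung face about halfway into its travel, and finish while still gripping the gauge and holding it pressed there: do not let go. Do not shift the stage's slope setting, and leave the bolt, the pipe tee and the can capacitor where they stand.

Things in the scene. Friction and masses are not known exactly. Their poses are not given: they have to be found in the camera images.
- gauge: spotting gauge, loose, 0.2 to 0.4 kg: pale bare steel plate 90 (x) x 64 (y) x 8 mm with one upright dark rib on its middle, 50 mm long (along x), 14 mm thick (y), its top 48 mm above the plate's underside. Starts flat on the bench, left or right of the stage. Origin: centre of the underside; z up along the rib. Same after half a turn about z
- gauge_grip (a point): point in the middle of the gauge's rib, 34 mm above the gauge's underside (and 14 mm below the rib's top): the place to pinch it across its 14 mm thickness; axes as the gauge
- stage: adjustable angle stage, fixed: grey base 150 (x) x 124 (y) x 14 mm, two upright grey cheeks up to 89 mm high (117 mm over both) carrying the tilting part between them, pivot along y, 70 mm above the bench. Origin: centre of the base's underside; x points from its front (low end of the slope, toward the robot) to its back
- face_center (a point): centre of the stage's sloped top face, a pale flat steel plate 120 (x, up the slope) x 90 (y, level) x 8 mm, about 95 to 100 mm above the bench, 30 mm from the pivot axis; z is its outward normal, leaning from vertical toward the robot by 12 to 30 degrees, differently each time. Moves with the face when that is pressed in
- face_plate (a joint): how far the sprung face is pressed in along its normal: 0 = out, 0.010 m = against its stop. The springs take about 0.7 N to start it and 1.5 N more for each mm; the face stays parallel as it sinks
- cradle_edge (a point): middle of the lower front edge of the dark cradle under the sprung face, which tilts with the slope setting and does not move when the face is pressed (a stiff pivot holds the slope)
- bolt_a: loose hex bolt standing on its head, 25x22x69 mm, between the gauge and the stage, origin under its centre
- tee_fitting: loose rusty pipe tee lying flat, 53x80x32 mm, farther back between the gauge and the stage, origin under its centre
- capacitor: loose can capacitor, 35x35x73 mm, standing at the left, origin under its centre
Mind the look-alikes: they are no part of the job. Leave any yellow look-alike of the gauge alone.

How it is judged (in metres and radians):
On the way:
1. the gauge is lifted clear of the bench in the gripper (height (world z) of gauge above 0.05 m and contact force between the fingers and gauge above 3 N and contact force between gauge and stage below 0.1 N), for 0.2 s.
At the end, for the whole second after the job is handed in: The gauge, at rest and still gripped (over 3 N), lies on the sloped face: gap under 2.5 mm, parallel within 2 degrees, centred within 12 mm each way, square within 7 degrees (either way round), pressing with over 3 N so that the sprung face is 2.5 to 8.5 mm in (angle between the z axis of gauge and the z axis of face_center, either way round below 0.035 rad and angle between the x axis of gauge and the x axis of face_center, either way round below 0.12 rad and x of gauge in the frame of face_center between -0.012 and 0.012 m and y of gauge in the frame of face_center between -0.012 and 0.012 m and z of gauge in the frame of face_center between -0.003 and 0.0025 m and value of joint face_plate between 0.0025 and 0.0085 m and contact force between gauge and stage above 3 N and contact force between the fingers and gauge above 3 N and linear speed of gauge below 0.02 m/s); the arm keeps its last pose, push and grip.
It fails at once if the gauge or the gripper hits the stage with more than 45 N (contact force between any of gauge, the arm, the fingers and stage above 45 N).
It fails at once if the slope setting is shifted (cradle edge moved more than 5 mm) (distance of cradle_edge from where it was at the start of the episode above 0.005 m).
It fails at once if the bolt, pipe tee or capacitor is moved more than 30 mm (distance of any of bolt_a, tee_fitting, capacitor from where it was at the start of the episode above 0.03 m).
It also fails if it takes over 38 s, if anything falls off the work surface, if the arm or the gripper's body presses on something with over 40 N, if the wrist force passes 120 N, or if a joint passes its speed limit or range.

ROBOT

A 6-joint arm with a two-finger parallel gripper is mounted at the origin on a cart in front of the work surface, level with it; the furniture and walls round the work are solid. World frame = base frame: x ahead of the robot, y to its left, z up, the work surface at z = 0. Lengths are in mm, angles in rad, forces in N, time in s.
With the tool pointing down it reaches from about 325 to 900 mm from the base axis. Payload 6.1 kg.
Tool frame: the origin (TCP) lies at the very end of the fingers, on their centre line; the grasp point (between the pads) lies 19 mm behind it; z points along the fingers, y is the line along which they close (so a half turn about z gives the same grasp; the last joint's range is limited). The gripper opens to 87 mm and grips with 3 to 60 N. Pads are 19 mm wide; open, the fingers measure 117 mm over their backs; the gripper's body (75 mm by 190 mm) begins 51 mm behind the grasp point.
Start: joints at [-1.307, 0.22, 1.526, -0, 1.395, -0.126], TCP at [237.495, -578.111, 222.538] pointing down, gripper open.
Joint ranges: [-2.98, 2.98], [-0.91, 2.08], [0.09, 2.57], [-1.24, 4.39], [0.2, 2.65], [-2.68, 2.68]. Speed limits (rad/s): [2.57, 2.57, 3.01, 3.14, 3.14, 3.14].

INTERFACE

Orientations are given as a rotation vector (axis times angle).
In Python, from bench import ctrl gives the robot as it stands.
- The arm moves only by the shell command python3 -m creep 'ROWS' [FORCE]. ROWS is JSON, a list of rows, each a list of 3 entries, a list of its own where there are three numbers: the closure, from -1 (fully open) to 1 (shut), then the shift along the tool's x, y, z in mm, then the turn about the tool's z in rad. A call has 1 to 12 rows; each row is the pose to reach, as a shift and turn from the pose commanded when the call began, along the tool's axes at that moment; what a row does not reach only later rows make up. A row lasts 1/10 s, in which the tool goes at most 50 mm and 8.59 degrees, less where a joint would pass 70% of its speed; a pose out of reach is approached as far as the arm can. A call with a gripper value outside its range is refused whole. The fingers move at their own pace and stop on an object; FORCE is the grip in N (left out, the last holds). Time passes only in rows, so rows that repeat a pose let the fingers close. It gives the time, the measured TCP pose, the force, the opening and the grip force at its end, in the units of the state.
- ctrl.get_state(): the state, without advancing time (a new reading comes with each control period).
- ctrl.camera(name): name is "scene" or "top" or "wrist"; returns a dict with "frame" (384x512x3 uint8, blue, green, red), "intrinsics" (3x3 intrinsics, pixels), "position" and "attitude" of the camera in the world. Camera axes: x right, y down, z forward; pixel columns grow to the right and rows downward; lengths in mm; the calibration is good to about 2 mm. The wrist camera is an equidistant fisheye: a pixel r from the principal point sees the ray r / f radians off the axis. A picture is of the moment at which its call begins. There is no depth.
- ctrl.finish_job(): hands the job in; it is judged then, once.
Trained networks look in a picture, given as the dict that the camera call returned (one of the last four; its "shot" number tells which), for a name from the list of things; names that differ only in an ending like _2 or _b are one class to them, and where a whole thing is asked for, a point or a joint stands for the part that bears it (a point fixed in the world has none). Each returns a list of dicts, best first, with "p" (0 to 1); they miss things now and then, are a little off and sometimes report something else, mostly with a low value. They report only what shows in the picture. A call takes as long as a camera call. They do not tell look-alikes from the thing itself.
- ctrl.search_frame(picture, target): "centre" ([column, row] in pixels, amid what is visible of it).
- ctrl.cut_out(picture, target): "mask" (384x512 bool, what is visible of it) and "centre" ([column, row] in pixels, amid what is visible of it).
- ctrl.place_of(picture, target): "centre" ([column, row] in pixels: a listed point, or the origin of a listed thing).
The state is a dict: "t": time; "joint_positions": joint angles; "joint_vel": joint speeds; "joint_torque": joint torques, N m; "tool_pos": TCP position; "eef_rot": TCP orientation; "contact_force": force on the tool from outside, world axes, zero at the start; "wrist_torque": the same for the moment, N m; "gripper_width": finger opening in mm; "grasp_force": force on a finger pad.
Only numpy, scipy, OpenCV 4.12 (cv2) and the standard library are available. Lean on these libraries where they do the work, as an engineer would, in place of code of your own. Each camera call takes 0.05 s, during which the arm holds its last target. There are 200 camera calls.

## Working session

There is one attempt and no reset: what is moved stays moved. The work goes in short steps, Python scripts to look and compute and a shell command to move; the robot and the scene stay as the last step left them, time stands still between calls to the robot, and variables do not carry over. Pictures are saved under pics/ and viewed, at most 10 in all, crops included, and the job is handed in when it is done.

```bash
mkdir -p pics; cat > h.py <<'E'
import numpy as np, cv2
from scipy.spatial.transform import Rotation as R
from bench import ctrl
def rot(p):
    a=np.array(p["attitude"],float)
    return a if a.shape==(3,3) else R.from_rotvec(a).as_matrix()
def ray(p,uv,fish=False):
    K=np.array(p["intrinsics"]);x=(uv[0]-K[0,2])/K[0,0];y=(uv[1]-K[1,2])/K[1,1]
    if fish:
        r=np.hypot(x,y);d=np.array([x/r*np.sin(r),y/r*np.sin(r),np.cos(r)]) if r>0 else np.array([0,0,1.])
    else: d=np.array([x,y,1.])
    d=rot(p)@d; return np.array(p["position"],float),d/np.linalg.norm(d)
def meet(rs):
    A=sum(np.eye(3)-np.outer(d,d) for o,d in rs);b=sum((np.eye(3)-np.outer(d,d))@o for o,d in rs)
    x=np.linalg.solve(A,b);return x,[np.linalg.norm(np.cross(x-o,d)) for o,d in rs]
def atz(r,z): o,d=r;return o+d*(z-o[2])/d[2]
E
python3 - <<'E'
from h import *
s=ctrl.get_state();print(s)
names=["gauge","gauge_grip","stage","face_center","cradle_edge","bolt_a","tee_fitting","capacitor"]
ps={}
for n in ("scene","top"):
    p=ctrl.camera(n);ps[n]=p;cv2.imwrite(f"pics/{n}0.png",p["frame"]);print(n,p["position"],p["attitude"],p["intrinsics"])
    for k in names: print(n,k,[(np.round(d["centre"],1).tolist(),round(d["p"],2)) for d in ctrl.place_of(p,k)])
cv2.imwrite("pics/both0.png",cv2.resize(np.hstack([ps["scene"]["frame"],ps["top"]["frame"]]),(800,300),interpolation=cv2.INTER_AREA))
E
```

```text
{'t': 0.0, 'joint_positions': array([-1.30709600e+00,  2.21210983e-01,  1.52763455e+00, -1.26070518e-05,
        1.39468950e+00, -1.26080751e-01]), 'joint_vel': array([-0.00289275, -0.00086665, -0.0003001 ,  0.00025824,  0.00082708,
       -0.00055818]), 'joint_torque': array([ 2.48021852e-04, -4.94609928e+01, -3.87379754e+01,  6.99972454e-02,
        5.71814796e-02, -1.23053419e-04]), 'tool_pos': array([ 237.32970098, -577.50708653,  221.4342305 ]), 'eef_rot': array([-3.08021782e+00, -6.08026467e-01,  2.29084973e-04]), 'contact_force': array([-0.23422625,  0.0808026 ,  0.56775484]), 'wrist_torque': array([-0.02270992, -0.04005258, -0.01258968]), 'grasp_force': 0.0, 'gripper_width': 87.02179885092822}
scene [-414.33168475  641.66630941  645.176293  ] [-1.10276614  1.99920903 -1.25507945] [[492.5516495    0.         252.73175934]
 [  0.         492.5516495  192.95209447]
 [  0.           0.           1.        ]]
scene gauge [([327.8, 207.1], 0.66)]
scene gauge_grip [([329.5, 197.4], 0.94)]
scene stage [([224.1, 243.1], 0.68)]
scene face_center [([223.2, 206.5], 0.84)]
scene cradle_edge [([235.1, 229.8], 0.82)]
scene bolt_a [([298.2, 240.8], 0.63)]
scene tee_fitting [([238.9, 210.3], 0.43)]
scene capacitor [([148.9, 274.9], 0.97)]
top [ 255.87281028   29.00367354 1572.05393886] [-2.15421035  2.04787325 -0.21940101] [[500.12326496   0.         257.16666678]
 [  0.         500.12326496 196.14782792]
 [  0.           0.           1.        ]]
top gauge [([328.1, 223.7], 0.8), ([381.4, 197.5], 0.72)]
top gauge_grip [([379.7, 193.2], 0.62), ([225.9, 225.6], 0.42)]
top stage [([229.4, 211.8], 0.8), ([226.9, 210.4], 0.16)]
top face_center [([226.1, 209.2], 0.96)]
top cradle_edge [([225.9, 226.2], 0.7)]
top bolt_a [([272.3, 250.2], 0.63)]
top tee_fitting [([270.9, 168.4], 0.72)]
top capacitor [([159.5, 221.1], 0.66)]
```

View pics/scene0.png

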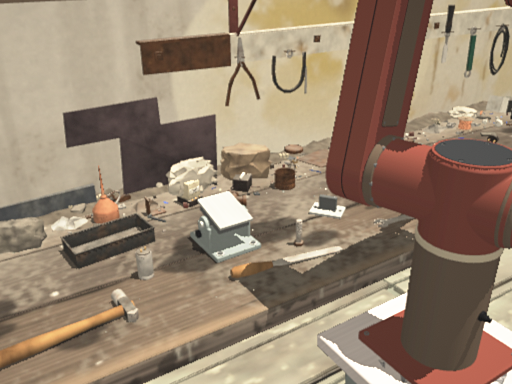

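View pics/top0.png

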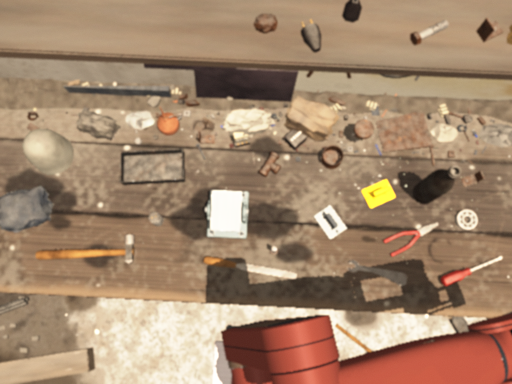

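The scene view shows the gauge at (327,207), the stage at (224,225), the bolt at (298,232) and the capacitor at (146,263). In the top view the pale gauge is at (330,222), the yellow look-alike at (380,193), the stage at (228,214) and the tee at (270,163).

```bash
python3 - <<'E'
from h import *
S=ctrl.camera("scene");T=ctrl.camera("top")
def near(p,k,uv,f=ctrl.place_of):
    L=[d for d in f(p,k) if np.hypot(*(np.array(d["centre"])-uv))<25]
    return L[0] if L else None
for k,a,b in [("gauge",(328,207),(328,222)),("gauge_grip",(329,197),(332,222)),("face_center",(223,206),(226,209)),("cradle_edge",(235,230),(226,226)),("stage",(224,243),(229,212)),("bolt_a",(298,240),(272,250)),("capacitor",(148,274),(159,221)),("tee_fitting",(239,187),(270,163))]:
    u,v=near(S,k,a),near(T,k,b)
    if u and v: print(k,*[np.round(z,1) for z in meet([ray(S,u["centre"]),ray(T,v["centre"])])])
    elif v: print(k,"top z=0",atz(ray(T,v["centre"]),0))
m=near(T,"gauge",(330,222),ctrl.cut_out)
if m:
    c=np.argwhere(m["mask"])[:,::-1].astype(np.float32)
    w=np.array([atz(ray(T,q),8)[:2] for q in c],np.float32);print(cv2.minAreaRect(w),w.mean(0))
for k in("face_center","stage"):
    m=near(T,k,(228,212),ctrl.cut_out)
    if m:
        c=np.argwhere(m["mask"])[:,::-1]
        w=np.array([atz(ray(T,q),97)[:2] for q in c],np.float32);print(k,cv2.minAreaRect(w),w.mean(0))
x=cv2.resize(T["frame"][150:270,180:360],None,fx=4,fy=4,interpolation=cv2.INTER_CUBIC);cv2.imwrite("pics/topc.png",x)
E
```

```text
gauge [ 517.2 -167.     9.6] [1.6 1.6]
gauge_grip [ 532.6 -179.3   42.5] [5.6 5.6]
face_center [536.1 143.2 103.5] [1.7 1.7]
cradle_edge [484.6 141.9  54.7] [4.4 4.4]
stage [549.7 136.3  -1.8] [3.5 3.5]
bolt_a [423.9   2.7  17.4] [4.1 4.1]
capacitor [516.4 363.1  -1.4] [3.5 3.5]
tee_fitting [700.7   8.9  -6.6] [0.1 0.1]
((529.7747192382812, -180.19886779785156), (89.0483627319336, 64.53716278076172), 36.56895065307617) [ 530.1807  -179.99748]
face_center ((532.578857421875, 142.64419555664062), (122.20286560058594, 94.10903930664062), 2.866931200027466) [533.88275 142.9373 ]
stage ((523.166015625, 141.8995819091797), (142.65895080566406, 126.2340316772461), 0.2769514322280884) [521.78815 138.04852]
```

View pics/topc.png

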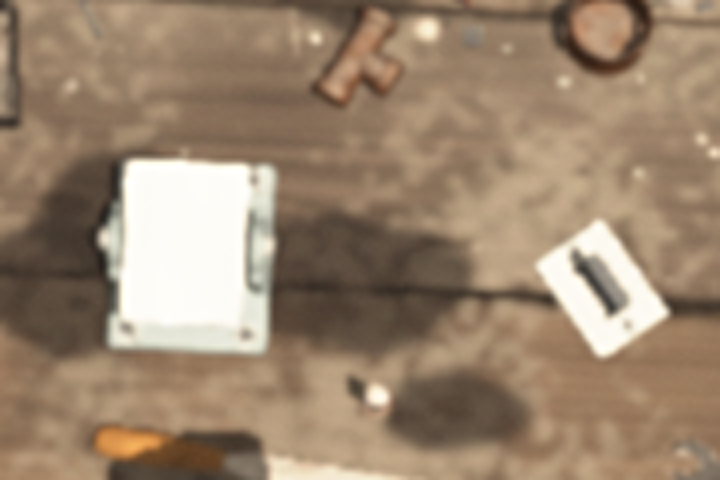

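The crop confirms the gauge's plate at about (603,288), with its rib running up and to the left (about +37° from world x). The bolt is at (375,395), the tee at (360,55), and the face is nearly square with the world axes. Next I'll work out the move to above the gauge.

```bash
cat >> h.py <<'E'
def plan(pos,xdeg):
    "shift in tool axes and turn so that the tool x axis (mod half turn) lies at xdeg in world"
    s=ctrl.get_state();M=R.from_rotvec(s["eef_rot"]).as_matrix()
    a=np.arctan2(M[1,0],M[0,0]);d=(np.radians(xdeg)-a+np.pi/2)%np.pi-np.pi/2
    print("t",s["t"],"pos",s["tool_pos"].round(1),"xdeg",np.degrees(a).round(2),"zaxis",M[:,2].round(3),"q6",s["joint_positions"][5].round(2),
     "F",s["contact_force"].round(1),"w",round(s["gripper_width"],1),"g",round(s["grasp_force"],1))
    print("shift",(M.T@(np.array(pos)-s["tool_pos"])).round(1),"turn",round(-d,3))
E
python3 -c "
from h import *
plan((530,-180,160),36.6)"
```

```text
t 1.95 pos [ 237.5 -578.1  222.6] xdeg 22.34 zaxis [-0.  0. -1.] q6 -0.13 F [0.2 0.6 0.8] w 87.3 g 0.0
shift [ 421.8 -257.1   62.6] turn -0.249
```

```bash
python3 -m creep '[[-1,[422,-257,63],-0.249],[-1,[422,-257,63],-0.249],[-1,[422,-257,63],-0.249],[-1,[422,-257,63],-0.249],[-1,[422,-257,63],-0.249],[-1,[422,-257,63],-0.249],[-1,[422,-257,63],-0.249],[-1,[422,-257,63],-0.249],[-1,[422,-257,63],-0.249],[-1,[422,-257,63],-0.249],[-1,[422,-257,63],-0.249],[-1,[422,-257,63],-0.249]]'
python3 - <<'E'
from h import *
plan((530,-180,160),36.6)
p=ctrl.camera("wrist");cv2.imwrite("pics/w1.png",p["frame"]);print(p["position"],rot(p).round(2).tolist(),p["intrinsics"])
for k in("gauge","gauge_grip"):
  for d in ctrl.place_of(p,k):print(k,d["centre"],d["p"],atz(ray(p,d["centre"],True),0 if k=="gauge" else 34))
E
```

```text
t: 3.15
tool_pos: [530.4, -179.1, 159.3]
eef_rot: [2.981, 0.991, -0.001]
contact_force: [-0.2, -0.7, 0.2]
gripper_width: 86.8
grasp_force: 0.0
t 3.15 pos [ 530.4 -179.1  159.3] xdeg 36.77 zaxis [-0.001 -0.    -1.   ] q6 0.46 F [-0.2 -0.7  0.2] w 86.8 g 0.0
shift [-0.9  0.5 -0.7] turn 0.003
[ 597.81974355 -127.81962991  320.79002033] [[0.6, -0.76, -0.24], [-0.8, -0.57, -0.18], [-0.0, 0.3, -0.95]] [[297.31863964   0.         253.10615619]
 [  0.         297.31863964 192.43049973]
 [  0.           0.           1.        ]]
gauge [256.0, 178.1] 0.78 [ 530.80622047 -181.51970614    0.        ]
gauge [401.6, 190.2] 0.74 [ 6.27447648e+02 -3.33930204e+02  5.68434189e-14]
gauge_grip [414.2, 195.0] 0.87 [ 630.54096645 -329.8084115    34.        ]
gauge_grip [254.6, 188.5] 0.62 [ 528.38589455 -181.22152321   34.        ]
gauge_grip [53.4, 22.4] 0.44 [550.19695269 114.98682826  34.        ]
```

View pics/w1.png

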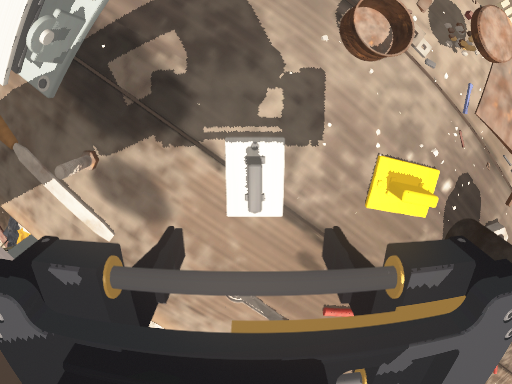

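The wrist picture shows the pale gauge upright at (255,178), square with the fingers, and the yellow look-alike off at (402,190). I'll descend onto the rib.

```bash
python3 -m creep '[[-1,[-1.5,1.3,50],0],[-1,[-1.5,1.3,90],0],[-1,[-1.5,1.3,120],0],[-1,[-1.5,1.3,135],0],[-1,[-1.5,1.3,144],0],[-1,[-1.5,1.3,144],0],[1,[-1.5,1.3,144],0],[1,[-1.5,1.3,144],0],[1,[-1.5,1.3,144],0],[1,[-1.5,1.3,144],0],[1,[-1.5,1.3,144],0],[1,[-1.5,1.3,144],0]]' 20
python3 -m creep '[[1,[0,0,0],0],[1,[0,0,0],0],[1,[0,0,0],0],[1,[0,0,-10],0],[1,[0,0,-30],0],[1,[0,0,-60],0],[1,[0,0,-100],0],[1,[0,0,-150],0],[1,[0,0,-185],0],[1,[0,0,-185],0],[1,[0,0,-185],0]]'
python3 - <<'E'
from h import *
plan((500,143,200),0)
E
```

```text
t: 4.5
tool_pos: [529.9, -181.9, 15.7]
eef_rot: [2.982, 0.987, 0.0]
contact_force: [0.3, -0.4, 0.7]
gripper_width: 47.2
grasp_force: 0.0
t: 5.6
tool_pos: [529.8, -182.0, 201.1]
eef_rot: [2.982, 0.986, 0.001]
contact_force: [-0.3, 0.8, -3.8]
gripper_width: 13.5
grasp_force: 20.0
t 5.6 pos [ 529.8 -182.   201.1] xdeg 36.6 zaxis [ 0.001 -0.001 -1.   ] q6 0.46 F [-0.3  0.8 -3.8] w 13.5 g 20.0
shift [ 169.9 -278.6    0.9] turn 0.639
```

```bash
python3 - <<'E'
from h import *
plan((440,110,215),0)
E
```

```text
t 5.6 pos [ 529.8 -182.   201.1] xdeg 36.6 zaxis [ 0.001 -0.001 -1.   ] q6 0.46 F [-0.3  0.8 -3.8] w 13.5 g 20.0
shift [ 102.  -287.9  -14.2] turn 0.639
```

```bash
python3 -m creep '[[1,[102,-288,-14],0.639],[1,[102,-288,-14],0.639],[1,[102,-288,-14],0.639],[1,[102,-288,-14],0.639],[1,[102,-288,-14],0.639],[1,[102,-288,-14],0.639],[1,[102,-288,-14],0.639],[1,[102,-288,-14],0.639],[1,[102,-288,-14],0.639]]'
cat > look.py <<'E'
from h import *
import sys,pickle
p=ctrl.camera("wrist");n=sys.argv[1];cv2.imwrite(f"pics/{n}.png",p["frame"])
o={"p":{k:p[k] for k in("position","attitude","intrinsics","frame")}}
for k in("face_center","stage","cradle_edge"):
  o[k]=ctrl.place_of(p,k);print(k,[(np.round(d["centre"],1).tolist(),round(d["p"],2)) for d in o[k]])
o["mask"]=ctrl.cut_out(p,"face_center")
pickle.dump(o,open(n+".pkl","wb"))
plan((470,150,215),0)
E
python3 look.py w2
```

```text
t: 6.5
tool_pos: [438.7, 109.8, 212.5]
eef_rot: [3.141, 0.002, -0.006]
contact_force: [0.9, 0.1, -4.3]
gripper_width: 13.4
grasp_force: 20.0
face_center [([216.5, 87.3], 0.72)]
stage [([225.7, 85.6], 0.9)]
cradle_edge [([221.5, 132.4], 0.85)]
t 6.75 pos [440.  109.  214.1] xdeg -0.12 zaxis [-0.001 -0.    -1.   ] q6 1.64 F [ 0.4 -0.3 -2.5] w 13.5 g 20.0
shift [ 29.9 -41.   -1. ] turn -0.002
```

View pics/w2.png

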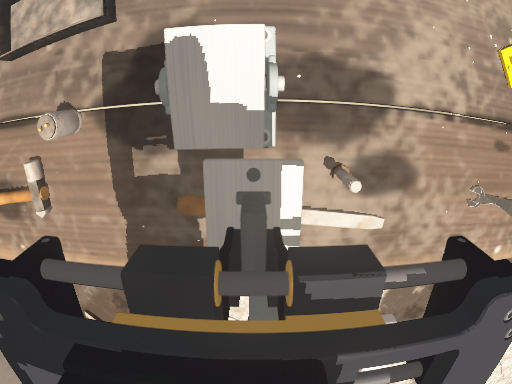

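The wrist view shows the held gauge at (255,195), and the face plate with corners near (165,29), (265,26), (265,149) and (175,149). I'll take a second viewpoint.

```bash
python3 -m creep '[[1,[-60,-41,-15],0],[1,[-60,-41,-15],0],[1,[-60,-41,-15],0],[1,[-60,-41,-15],0],[1,[-60,-41,-15],0]]'
python3 look.py w3
python3 - <<'E'
import pickle,cv2,numpy as np
o=[pickle.load(open(f"w{i}.pkl","rb")) for i in(2,3)]
ims=[]
for x in o:
    m=x["mask"][0]["mask"];print(len(x["mask"]),x["mask"][0]["p"],m.sum())
    im=x["p"]["frame"].copy();c,_=cv2.findContours(m.astype(np.uint8),0,2)
    c=max(c,key=cv2.contourArea);cv2.drawContours(im,[c],-1,(0,0,255),1)
    r=cv2.boundingRect(c);y=max(r[1]-15,0);xx=max(r[0]-15,0)
    print("crop origin",xx,y);ims.append(cv2.resize(im[y:y+190,xx:xx+133],None,fx=3,fy=3))
h=min(i.shape[0] for i in ims);cv2.imwrite("pics/w23.png",np.hstack([i[:h] for i in ims]))
E
```

```text
t: 7.25
tool_pos: [380.6, 150.4, 229.5]
eef_rot: [3.141, -0.002, 0.001]
contact_force: [0.1, 0.7, -3.8]
gripper_width: 13.8
grasp_force: 20.0
face_center [([255.2, 30.8], 0.92)]
stage [([256.6, 45.9], 0.91)]
cradle_edge [([256.6, 79.7], 0.71)]
t 7.5 pos [380.2 150.6 229.3] xdeg -0.06 zaxis [-0.001 -0.    -1.   ] q6 1.76 F [ 0.6  0.5 -4.3] w 13.9 g 20.0
shift [89.8  0.5 14.2] turn -0.001
1 0.67 11887
crop origin 149 8
2 0.71 8276
crop origin 197 0
```

View pics/w23.png

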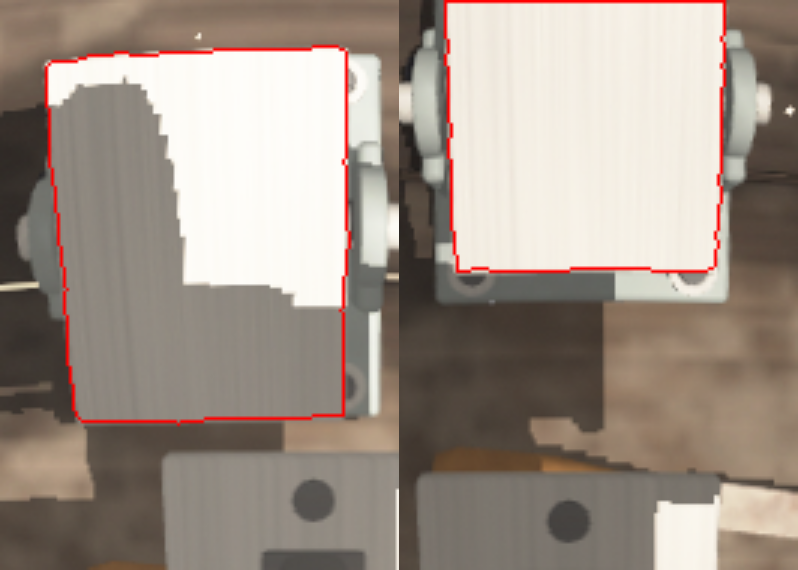

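Both masks follow the face plate's outline well, though the second is cut off at the image's top edge. I'll fit the known 120 x 90 plate to all the outlines.

```bash
cat > fit.py <<'E'
from h import *
import pickle
from scipy.optimize import least_squares
V=[]
for n in("w2","w3"):
    o=pickle.load(open(n+".pkl","rb"));V.append((n,o["p"],o["mask"][0]["mask"],True))
for n in("top","scene"):
    p=ctrl.camera(n);d=ctrl.cut_out(p,"face_center")
    if d: V.append((n,p,d[0]["mask"],False));print(n,d[0]["p"],d[0]["mask"].sum())
def proj(p,X,f):
    K=np.array(p["intrinsics"]);c=(X-np.array(p["position"]))@rot(p)
    if f: r=np.hypot(c[:,0],c[:,1]);k=np.arctan2(r,c[:,2])/r
    else: k=1/c[:,2]
    return c[:,:2]*k[:,None]*K[0,0]+K[:2,2]
C=[]
for n,p,m,f in V:
    c=max(cv2.findContours(m.astype(np.uint8),0,cv2.CHAIN_APPROX_NONE)[0],key=cv2.contourArea)[:,0].astype(float)
    cen=c.mean(0);c=c+0.4*(c-cen)/np.linalg.norm(c-cen,axis=1)[:,None]
    C.append(c[(c[:,1]>2)])
t=np.linspace(-1,1,41)[:,None];o=np.ones_like(t)
E0=np.vstack([np.hstack(a) for a in((t*60,o*45),(t*60,-o*45),(o*60,t*45),(-o*60,t*45))]);E0=np.c_[E0,np.zeros(len(E0))]
def M(q): return R.from_euler("ZY",[q[3],-q[4]]).as_matrix()
def res(q,per=False):
    X=E0@M(q).T+q[:3];out=[]
    for (n,p,m,f),c in zip(V,C):
        P=proj(p,X,f);D=np.linalg.norm(c[:,None]-P[None],axis=2).min(1)
        out.append(D*np.sqrt(60/len(c)))
    return [np.sqrt((o**2).sum()/60) for o in out] if per else np.concatenate(out)
def run():
    s=least_squares(res,[535,143,98,0,.35],x_scale=[5,5,5,.05,.1],loss="soft_l1",diff_step=1e-4)
    return s.x
q=run();print("all",q[:3].round(1),np.degrees(q[3:]).round(2),np.round(res(q,True),2))
V0,C0=V,C
V,C=V0[:2],C0[:2];q=run();print("wrist",q[:3].round(1),np.degrees(q[3:]).round(2),np.round(res(q,True),2))
V,C=V0[2:],C0[2:];q=run();print("fixed",q[:3].round(1),np.degrees(q[3:]).round(2),np.round(res(q,True),2))
V,C=[V0[i] for i in(0,2,3)],[C0[i] for i in(0,2,3)];q=run();print("no w3",q[:3].round(1),np.degrees(q[3:]).round(2),np.round(res(q,True),2))
E
python3 fit.py
```

```text
top 0.72 909
scene 0.85 1211
all [533.8 145.6  96.9] [ 0.31 14.31] [0.97 0.9  4.37 0.66]
wrist [533.9 145.8  96.4] [ 0.26 14.15] [0.95 0.89]
fixed [534.3 143.6  96.3] [ 1.18 14.7 ] [4.32 0.6 ]
no w3 [533.7 145.5  97. ] [ 0.35 14.32] [0.98 4.37 0.64]
```

```bash
python3 - <<'E'
from h import *
import pickle
p2,p3=[pickle.load(open(f"w{i}.pkl","rb"))["p"] for i in(2,3)]
for n,a,b in(("frontL",(175.5,148.8),(216.3,90.4)),("frontR",(264.5,146.5),(302.5,90.4))):
    print(n,*[np.round(v,1) for v in meet([ray(p2,a,1),ray(p3,b,1)])])
for n,p,u in(("baseRR",p2,(276,26)),("baseFR",p2,(276,146.5)),("baseFL3",p3,(209.5,100.3)),("baseFR3",p3,(306.5,100.3))): print(n,atz(ray(p,u,1),14).round(1))
S=ctrl.camera("scene");c=S["frame"][180:265,180:270];cv2.imwrite("pics/sc.png",cv2.resize(c,None,fx=7,fy=7,interpolation=cv2.INTER_CUBIC)[:595])
E
```

```text
frontL [475.6 188.8  84.5] [0. 0.]
frontR [476.1  99.5  77.4] [0.2 0.2]
baseRR [614.3  83.8  14. ]
baseFR [465.9  82.8  14. ]
baseFL3 [465.8 206.2  14. ]
baseFR3 [466.   84.1  14. ]
```

View pics/sc.png

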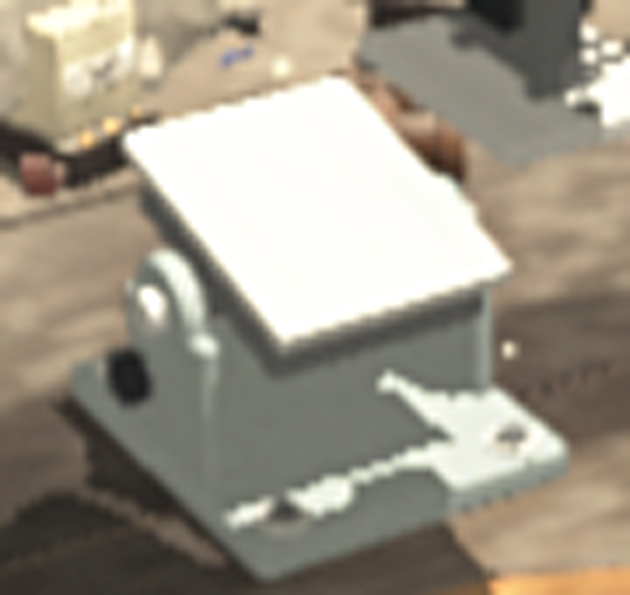

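The scene crop shows the plate tilted modestly, with corners at (125,140), (340,78), (512,268) and (285,350). The fit, base centre and corner heights agree: face centre is about (533.5,145,98.5), slope about 14°, yaw about 0. The gauge can swivel about the pinch axis, which runs along the stage's pivot, so I'll press it gently onto the slope with a light grip.

```bash
python3 -m creep '[[1,[40,5.5,0],-0.005],[1,[90,5.5,0],-0.005],[1,[135,5.5,15],-0.005],[1,[146,5.5,50],-0.005],[1,[146,5.5,79],-0.005],[1,[146,5.5,90],-0.005],[1,[146,5.5,95],-0.005],[1,[146,5.5,98],-0.005],[1,[146,5.5,98],-0.005],[1,[146,5.5,98],-0.005]]' 10
python3 -c "
from h import *
plan((526,145,108.3),0.3)"
```

```text
t: 8.75
tool_pos: [526.8, 145.8, 133.5]
eef_rot: [-3.141, -0.008, -0.005]
contact_force: [-2.4, -0.7, -0.2]
gripper_width: 13.9
grasp_force: 10.0
t 8.75 pos [526.8 145.8 133.5] xdeg 0.29 zaxis [ 0.003  0.    -1.   ] q6 1.69 F [-2.4 -0.7 -0.2] w 13.9 g 10.0
shift [-0.9  0.8 25.2] turn -0.0
```

```bash
python3 -m creep '[[1,[0,0,0],0],[1,[0,0,0],0],[1,[0,0,0],0]]'
python3 - <<'E'
from h import *
a=ctrl.camera("scene")["frame"][150:270,170:290];w=ctrl.camera("wrist")["frame"][60:260,130:380]
a=cv2.resize(a,(400,400),interpolation=cv2.INTER_CUBIC);w=cv2.resize(w,(400,320));w=np.vstack([w,np.zeros((80,400,3),np.uint8)])
cv2.imwrite("pics/c1.png",np.hstack([a,w]))
E
```

```text
t: 9.05
tool_pos: [526.3, 145.8, 132.2]
eef_rot: [-3.141, -0.008, -0.002]
contact_force: [-2.6, 0.6, 1.3]
gripper_width: 14.1
grasp_force: 10.0
```

View pics/c1.png

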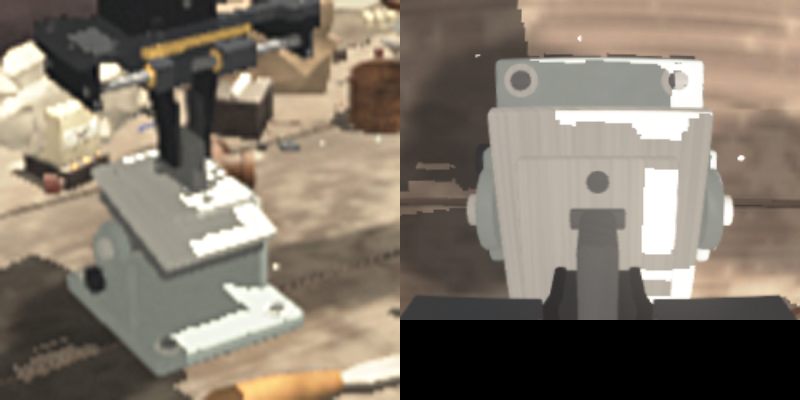

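The gauge has touched the slope earlier than my fit predicts, so the slope is steeper than 14°. The fit ignored the plate's visible 8 mm side. I'll refit with the full box outline plus the top-face corners read from the scene crop.

```bash
cat > fit2.py <<'E'
import re
src=open("fit.py").read().split("t=np.linspace")[0].replace('for n in("top","scene"):','for n in():')
exec(src)
exec("def M(q): return R.from_euler('ZY',[q[3],-q[4]]).as_matrix()")
S=ctrl.camera("scene")
sc=np.array([(197.9,200.),(228.6,191.1),(253.1,218.3),(220,229.3)])-.43
B=np.array([(x,y,z) for x in(-60,60) for y in(-45,45) for z in(0,-8)],float)
T=np.array([(60,45,0),(60,-45,0),(-60,-45,0),(-60,45,0)],float)
def res(q,ws=3):
    out=[]
    for (n,p,m,f),c in zip(V,C):
        P=proj(p,B@M(q).T+q[:3],f).astype(np.float32);H=cv2.convexHull(P)
        out.append(np.array([cv2.pointPolygonTest(H,(float(a),float(b)),True) for a,b in c])*np.sqrt(40/len(c)))
    out.append(ws*(proj(S,T@M(q).T+q[:3],False)-sc).ravel())
    return np.concatenate(out)
for ws in(0.,1.,3.):
  for t0 in(.25,.45):
    s=least_squares(res,[533,145,98,0,t0],args=(ws,),x_scale=[5,5,5,.05,.1],loss="soft_l1",diff_step=1e-3)
    print(ws,s.x[:3].round(1),np.degrees(s.x[3:]).round(2),round(s.cost,1))
print((proj(S,T@M(s.x).T+s.x[:3],False)-sc).round(1).tolist())
E
python3 fit2.py
```

```text
0.0 [534.3 145.8  99.1] [1.000e-02 1.446e+01] 9.9
0.0 [534.3 145.8  99.1] [ 0.17 14.44] 9.7
1.0 [534.4 145.8  98.8] [ 0.2  14.01] 11.7
1.0 [534.4 145.8  98.8] [ 0.2  14.01] 11.7
3.0 [534.5 145.8  98.2] [ 0.28 13.39] 19.0
3.0 [534.5 145.8  98.2] [ 0.28 13.4 ] 19.0
[[-1.5, -0.4], [-0.5, -0.1], [-0.6, 0.4], [-0.5, -0.4]]
```

```bash
python3 - <<'E'
src=open("fit.py").read().split("t=np.linspace")[0].replace('for n in("top","scene"):','for n in():')
exec(src)
st=ctrl.get_state();print(st["contact_force"],st["tool_pos"],st["wrist_torque"])
W=ctrl.camera("wrist");S=ctrl.camera("scene")
M=R.from_rotvec(st["eef_rot"]).as_matrix()
for slip in(0,8):
  for ph in(-10,0,10,14):
    G=np.array([(45,32,0),(45,-32,0),(45,32,8),(45,-32,8),(-45,32,8)],float)-(0,0,34.7)
    X=G@R.from_euler("y",-ph,degrees=True).as_matrix().T+st["tool_pos"]+(0,0,19-slip)
    print(slip,ph,"wrist",proj(W,X[2:4],True).round(0).tolist(),"scene",proj(S,X[2:],False).round(0).tolist(),"lowedge",X[0].round(1))
f=W["frame"][130:200,190:320];s=S["frame"][190:235,195:255]
cv2.imwrite("pics/c2.png",np.vstack([cv2.resize(f,(640,345)),np.pad(cv2.resize(s,(340,255),interpolation=cv2.INTER_CUBIC),((0,0),(0,300),(0,0)))]))
E
```

```text
[-1.85924478  1.23690522  1.61341392] [525.94576267 145.71899135 131.67538352] [0.26482046 0.49181578 0.05587849]
0 -10 wrist [[203.0, 174.0], [306.0, 174.0]] scene [[206.0, 200.0], [229.0, 194.0], [223.0, 208.0]] lowedge [564.2 177.7 108.7]
0 0 wrist [[201.0, 168.0], [309.0, 169.0]] scene [[204.0, 197.0], [227.0, 191.0], [222.0, 211.0]] lowedge [570.9 177.7 116. ]
0 10 wrist [[198.0, 164.0], [312.0, 165.0]] scene [[204.0, 193.0], [227.0, 187.0], [221.0, 213.0]] lowedge [576.3 177.7 124.3]
0 14 wrist [[197.0, 164.0], [313.0, 164.0]] scene [[203.0, 192.0], [226.0, 186.0], [221.0, 214.0]] lowedge [578.  177.7 127.9]
8 -10 wrist [[205.0, 171.0], [304.0, 171.0]] scene [[206.0, 203.0], [229.0, 197.0], [223.0, 212.0]] lowedge [564.2 177.7 100.7]
8 0 wrist [[203.0, 165.0], [307.0, 166.0]] scene [[205.0, 200.0], [228.0, 193.0], [222.0, 214.0]] lowedge [570.9 177.7 108. ]
8 10 wrist [[200.0, 161.0], [309.0, 162.0]] scene [[204.0, 196.0], [227.0, 190.0], [221.0, 216.0]] lowedge [576.3 177.7 116.3]
8 14 wrist [[199.0, 161.0], [311.0, 161.0]] scene [[203.0, 195.0], [226.0, 189.0], [221.0, 217.0]] lowedge [578.  177.7 119.9]
```

View pics/c2.png

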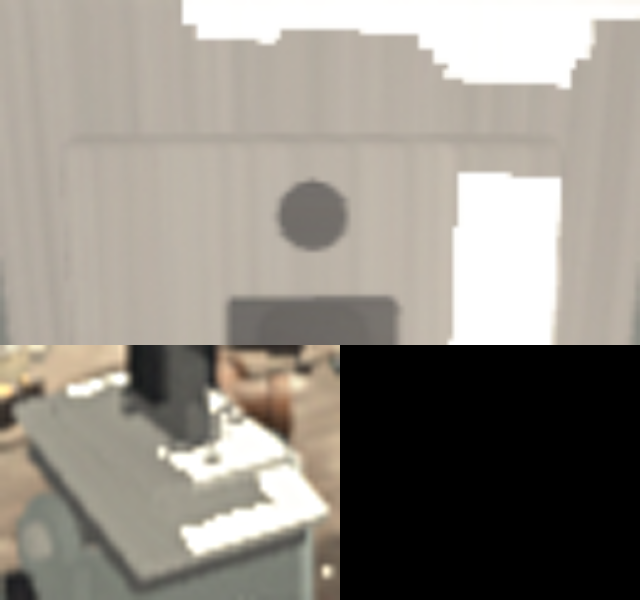

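The wrist crop shows the gauge's uphill edge at row 158, columns 204 to 303. That is farther from the camera than expected, so the gauge may sit lower in the grip. I'll back off and measure how it's held.

```bash
python3 -m creep '[[1,[0,0,-10],0],[1,[-20,0,-40],0],[1,[-40,0,-70],0],[1,[-40,0,-70],0],[1,[-40,0,-70],0],[1,[-40,0,-70],0]]' 20
cat > held.py <<'E'
src=open("fit.py").read().split("t=np.linspace")[0].replace('for n in("top","scene"):','for n in():')
exec(src)
st=ctrl.get_state();print(st["contact_force"].round(1),st["tool_pos"].round(1))
Mt=R.from_rotvec(st["eef_rot"]).as_matrix();Mw=np.c_[Mt[:,0],-Mt[:,1],-Mt[:,2]]  # gauge-like axes
W=ctrl.camera("wrist");S=ctrl.camera("scene");tt=st["tool_pos"]
for n,p,f in(("wrist",W,True),("scene",S,False)):
    for k in("gauge","gauge_grip"):
        print(n,k,[(np.round(d["centre"],1).tolist(),round(d["p"],2)) for d in ctrl.place_of(p,k)])
    d=ctrl.cut_out(p,"gauge");print(len(d))
    im=p["frame"].copy()
    for ph,sl,col in((0,0,(0,0,255)),(0,12,(0,255,0))):
        G=np.array([(45,32,8),(45,-32,8),(-45,-32,8),(-45,32,8),(25,7,48),(25,-7,48),(-25,-7,48),(-25,7,48)],float)-(0,0,34.7+sl)
        P=proj(p,G@Mw.T+tt+Mw@[0,0,19],f);print(n,sl,P.round(1).tolist())
        cv2.polylines(im,[np.int32(P[:4]*16)],True,col,1,0,4) if 0 else [cv2.circle(im,tuple(np.int32(q.round())),1,col,-1) for q in P]
    if n=="wrist":a=cv2.resize(im[130:290,170:340],(400,376),interpolation=cv2.INTER_NEAREST)
    else:
        c=P.mean(0).astype(int);b=cv2.resize(im[c[1]-40:c[1]+40,c[0]-42:c[0]+43],(400,376),interpolation=cv2.INTER_NEAREST)
cv2.imwrite("pics/held.png",np.hstack([a,b]))
E
python3 held.py
```

```text
t: 9.9
tool_pos: [485.8, 145.1, 200.4]
eef_rot: [3.141, 0.007, -0.002]
contact_force: [1.0, 0.2, -4.9]
gripper_width: 14.1
grasp_force: 20.0
[ 1.   0.2 -4.9] [485.8 145.1 200.4]
wrist gauge [([253.5, 221.9], 0.67)]
wrist gauge_grip [([252.6, 247.7], 0.6), ([363.2, 209.9], 0.21)]
2
wrist 0 [[200.2, 168.1], [308.7, 168.2], [299.5, 293.3], [209.0, 293.3], [240.0, 227.9], [269.3, 227.9], [267.0, 308.7], [241.8, 308.7]]
wrist 12 [[203.5, 163.8], [305.3, 163.9], [297.4, 283.8], [211.1, 283.7], [241.0, 218.2], [268.2, 218.2], [266.3, 295.9], [242.5, 295.9]]
scene gauge [([343.7, 183.4], 0.72), ([231.8, 186.8], 0.58)]
scene gauge_grip [([232.8, 169.6], 0.9), ([144.6, 273.7], 0.7), ([344.0, 176.1], 0.52)]
2
scene 0 [[210.9, 176.3], [234.8, 170.4], [255.0, 183.3], [230.1, 190.0], [223.9, 160.6], [229.2, 159.4], [240.4, 166.2], [234.9, 167.6]]
scene 12 [[211.2, 181.1], [234.9, 175.0], [255.1, 188.1], [230.3, 194.9], [224.1, 165.5], [229.4, 164.2], [240.5, 171.2], [235.1, 172.6]]
```

View pics/held.png

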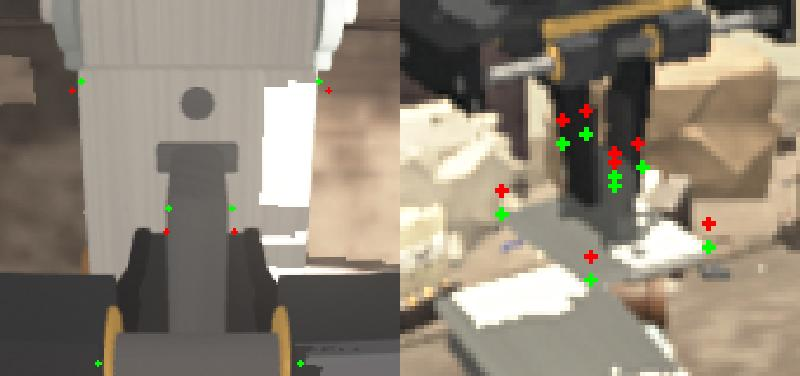

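The scene crop shows the gauge level, with its plate corners on the green 12 mm marks. It slipped 12 mm down at lift-off because the fingers hadn't fully closed, so it is only pinched near the rib's top. I'll set it back down at its free starting spot and regrip.

```bash
python3 -m creep '[[1,[44,325,0],0],[1,[44,325,0],0],[1,[44,325,0],0],[1,[44,325,0],0],[1,[44,325,0],0],[1,[44,325,0],0],[1,[44,325,0],0],[1,[44,325,60],0],[1,[44,325,110],0],[1,[44,325,150],0],[1,[44,325,160],0],[1,[44,325,160],0]]'
python3 -m creep '[[1,[0,0,6],0],[1,[0,0,9],0],[1,[0,0,11],0],[1,[0,0,12],0],[1,[0,0,12],0]]'
```

```text
t: 11.5
tool_pos: [529.7, -178.6, 39.5]
eef_rot: [-3.139, -0.007, 0.007]
contact_force: [0.9, 0.4, -2.8]
gripper_width: 14.0
grasp_force: 20.0
t: 12.0
tool_pos: [531.9, -179.6, 30.2]
eef_rot: [3.141, 0.008, 0.001]
contact_force: [-0.1, -0.8, -3.6]
gripper_width: 14.3
grasp_force: 20.0
```

```bash
python3 -m creep '[[1,[0,0,1.5],0],[1,[0,0,2],0],[1,[0,0,2],0]]'
```

```text
t: 12.3
tool_pos: [531.6, -179.5, 27.8]
eef_rot: [3.141, 0.007, 0.0]
contact_force: [0.1, 0.4, -1.1]
gripper_width: 13.9
grasp_force: 20.0
```

Touching down. I'll open, go to the proper depth, and close with plenty of time.

```bash
python3 -m creep '[[0,[0,0,0],0],[0,[0,0,0],0],[0,[0,0,0],0],[0,[0,0,6],0],[0,[0,0,12],0],[0,[0,0,12.5],0],[0,[0,0,12.5],0],[1,[0,0,12.5],0],[1,[0,0,12.5],0],[1,[0,0,12.5],0],[1,[0,0,12.5],0],[1,[0,0,12.5],0]]' 25
python3 -m creep '[[1,[0,0,0],0],[1,[0,0,0],0],[1,[0,0,0],0],[1,[0,0,0],0]]'
```

```text
t: 13.5
tool_pos: [531.6, -179.5, 15.2]
eef_rot: [3.141, 0.008, 0.0]
contact_force: [0.1, 0.9, 1.2]
gripper_width: 13.9
grasp_force: 25.0
t: 13.9
tool_pos: [531.6, -179.5, 15.2]
eef_rot: [3.141, 0.008, 0.0]
contact_force: [0.3, 0.1, 1.5]
gripper_width: 13.9
grasp_force: 25.0
```

```bash
python3 -m creep '[[1,[0,0,-8],0],[1,[0,0,-25],0],[1,[0,0,-60],0],[1,[0,0,-105],0],[1,[0,0,-150],0],[1,[0,-15,-180],0],[1,[0,-50,-185],0],[1,[-1,-100,-185],0],[1,[-1,-150,-185],0],[1,[-2,-200,-185],0],[1,[-3,-250,-185],0],[1,[-3,-290,-185],0]]'
python3 -m creep '[[1,[0,-20,0],0],[1,[0,-35,10],0],[1,[0,-35,35],0],[1,[0,-35,55],0],[1,[0,-35,60],0],[1,[0,-35,60],0],[1,[0,-35,60],0]]'
python3 held.py; python3 -c "
from h import *
plan((527.1,145.6,125),0.3)"
```

```text
t: 15.1
tool_pos: [525.8, 113.2, 199.8]
eef_rot: [-3.141, -0.009, 0.002]
contact_force: [-0.1, -0.9, -3.4]
gripper_width: 14.1
grasp_force: 25.0
t: 15.8
tool_pos: [527.5, 145.2, 140.8]
eef_rot: [-3.142, -0.006, -0.002]
contact_force: [1.1, -0.1, -3.1]
gripper_width: 13.8
grasp_force: 25.0
[ 1.1 -0.1 -3.1] [527.5 145.2 140.8]
wrist gauge [([251.0, 227.6], 0.78), ([76.2, 198.3], 0.6)]
wrist gauge_grip []
1
wrist 0 [[200.2, 168.1], [308.7, 168.2], [299.5, 293.4], [209.0, 293.3], [240.0, 227.9], [269.3, 227.9], [267.0, 308.8], [241.8, 308.8]]
wrist 12 [[203.5, 163.8], [305.3, 163.8], [297.3, 283.8], [211.0, 283.7], [241.0, 218.2], [268.2, 218.2], [266.3, 295.9], [242.5, 295.9]]
scene gauge [([222.6, 199.8], 0.96), ([345.5, 184.2], 0.46)]
scene gauge_grip [([226.2, 182.5], 0.81), ([345.7, 177.9], 0.51)]
2
scene 0 [[204.1, 193.1], [227.1, 187.0], [245.8, 200.3], [222.0, 207.1], [216.4, 178.5], [221.5, 177.2], [231.9, 184.4], [226.6, 185.7]]
scene 12 [[204.4, 197.5], [227.3, 191.4], [245.9, 204.9], [222.2, 211.8], [216.6, 183.1], [221.7, 181.8], [232.0, 189.0], [226.8, 190.4]]
t 16.2 pos [527.1 145.5 140.5] xdeg 0.27 zaxis [ 0.001  0.    -1.   ] q6 1.69 F [-0.3  0.5 -2.6] w 14.1 g 25.0
shift [-0.1 -0.1 15.5] turn -0.0
```

Depth in the grip is now right, since the network's centre moved as predicted. From here I press in small steps with a light grip, watching the force.

```bash
python3 -m creep '[[1,[0,0,8],0],[1,[0,0,14],0],[1,[0,0,16],0],[1,[0,0,17],0],[1,[0,0,17],0]]' 10
python3 -m creep '[[1,[0,0,1],0],[1,[0,0,2],0],[1,[0,0,3],0],[1,[0,0,3],0]]'
```

```text
t: 16.7
tool_pos: [526.6, 145.5, 122.8]
eef_rot: [3.141, 0.008, -0.001]
contact_force: [-1.2, -0.2, -2.7]
gripper_width: 13.9
grasp_force: 10.0
t: 17.1
tool_pos: [526.7, 145.6, 120.0]
eef_rot: [-3.142, -0.008, 0.001]
contact_force: [-2.9, 0.2, -0.7]
gripper_width: 13.8
grasp_force: 10.0
```

Contact right where predicted (TCP about 123). Continuing.

```bash
python3 -m creep '[[1,[0,0,1],0],[1,[0,0,2],0],[1,[0,0,3],0],[1,[0,0,3],0]]'
python3 -m creep '[[1,[0,0,1],0],[1,[0,0,2],0],[1,[0,0,3],0],[1,[0,0,3],0]]'
python3 -c "
from h import *
plan((527.1,145.6,108.2),0.3)
print(ctrl.get_state()['wrist_torque'])"
```

```text
t: 17.5
tool_pos: [526.8, 145.6, 116.8]
eef_rot: [-3.142, -0.007, 0.001]
contact_force: [-2.9, -0.6, -0.9]
gripper_width: 14.1
grasp_force: 10.0
t: 17.9
tool_pos: [526.9, 145.5, 113.8]
eef_rot: [-3.142, -0.007, 0.0]
contact_force: [-2.9, -0.2, 0.3]
gripper_width: 14.3
grasp_force: 10.0
t 17.9 pos [526.9 145.5 113.8] xdeg 0.27 zaxis [-0.  0. -1.] q6 1.69 F [-2.9 -0.2  0.3] w 14.3 g 10.0
shift [ 0.2 -0.1  5.6] turn -0.0
[0.05166612 0.28024866 0.00590417]
```

The force stays constant at about 3 to 4 N, so the gauge is swivelling in the grip as intended. On to flush contact and the press.

```bash
python3 -m creep '[[1,[0,0,1],0],[1,[0,0,2],0],[1,[0,0,2],0]]'
python3 -m creep '[[1,[0,0,1],0],[1,[0,0,2],0],[1,[0,0,2],0]]'
python3 -m creep '[[1,[0,0,1],0],[1,[0,0,1.6],0],[1,[0,0,1.6],0]]'
```

```text
t: 18.2
tool_pos: [526.8, 145.5, 111.9]
eef_rot: [-3.142, -0.007, 0.0]
contact_force: [-1.9, -0.4, -0.1]
gripper_width: 14.1
grasp_force: 10.0
t: 18.5
tool_pos: [527.3, 145.5, 110.3]
eef_rot: [-3.142, -0.007, -0.001]
contact_force: [-2.4, 0.2, 1.7]
gripper_width: 14.1
grasp_force: 10.0
t: 18.8
tool_pos: [527.5, 145.6, 109.0]
eef_rot: [-3.141, -0.007, -0.002]
contact_force: [-0.3, -0.7, 4.4]
gripper_width: 14.0
grasp_force: 10.0
```

```bash
python3 -m creep '[[1,[0,0,0],0],[1,[0,0,0],0],[1,[0,0,0],0],[1,[0,0,0],0]]' 16
python3 - <<'E'
from h import *
C=np.array([534.3,145.6,98.9]);F=R.from_euler("ZY",[0.005,-np.radians(14.2)]).as_matrix()
for n in("wrist","scene","top"):
    p=ctrl.camera(n)
    for k,h in(("gauge",-5),("gauge_grip",29),("face_center",-5)):
        for d in ctrl.place_of(p,k)[:2]:
            o,v=ray(p,d["centre"],n=="wrist");o=F.T@(o-C);v=F.T@v
            x=o+v*(h-o[2])/v[2]
            if abs(x[0])<60: print(n,k,round(d["p"],2),x.round(1))
for i in range(3):
    ctrl.camera("top");s=ctrl.get_state();print(s["contact_force"].round(1),s["tool_pos"].round(1),s["wrist_torque"].round(2),s["grasp_force"],s["t"])
E
```

```text
t: 19.2
tool_pos: [527.5, 145.6, 108.8]
eef_rot: [-3.142, -0.007, -0.002]
contact_force: [1.0, 0.2, 4.1]
gripper_width: 14.1
grasp_force: 16.0
wrist gauge 0.92 [-2.9  0.4 -5. ]
wrist gauge_grip 0.89 [-1.6  0.4 29. ]
scene gauge 0.61 [ 0.6 -3.4 -5. ]
scene gauge 0.42 [ -46.8 -345.3   -5. ]
scene gauge_grip 0.82 [ 3.5 -8.7 29. ]
scene gauge_grip 0.57 [ -36.8 -350.8   29. ]
scene face_center 0.96 [ 6.  -6.4 -5. ]
top gauge 0.56 [-6.1  1.2 -5. ]
top gauge_grip 0.51 [ 3.5  3.5 29. ]
[ 1.5 -0.5  5.7] [527.1 145.6 108.6] [-0.01 -0.43  0.03] 15.999895250424743 19.85
[1.7 0.6 5.3] [527.1 145.6 108.5] [-0.05 -0.38  0.02] 16.00010914960876 19.9
[1.5 0.4 4.8] [527.1 145.6 108.5] [ 0.01 -0.4   0.  ] 16.000163226854056 19.95
```

Everything agrees: the gauge is centred within a few mm, and the normal force of about 8 N puts the face about 5 mm in. It is flush, and the grip is steady at 16 N. I'm handing it in.

```bash
python3 -c "
from bench import ctrl
print(ctrl.finish_job())"
```

```text
the job is handed in; nothing more can be done
None
```

I handed the job in with the gauge still gripped at 16 N and held flush on the sloped face. It is centred to within a few millimetres and pressed in about 5 mm, an estimate from the force; I got no verdict back, and never re-checked the bolt, tee or capacitor positions.

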